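Shut the damper and pull the filter plate of a dust box

ROBOT

A 7-joint arm with a two-finger parallel gripper is mounted at the origin on a cart in front of the work surface, level with it; the furniture and walls round the work are solid. World frame = base frame: x ahead of the robot, y to its left, z up, the work surface at z = 0. Lengths are in m, angles in degrees, forces in N, time in s.
With the tool pointing down it reaches from about 0.4 to 0.875 m from the base axis. Payload 6.5 kg.
Tool frame: the origin (TCP) lies between the finger pads; the fingertips stand 19 mm ahead of it and the grasp point (between the pads) is the TCP; z points along the fingers, y is the line along which they close (so a half turn about z gives the same grasp; the last joint's range is limited). The gripper opens to 88 mm and grips with 3 to 60 N. Pads are 18 mm wide; open, the fingers measure 123 mm over their backs; the gripper's body (75 mm by 187 mm) begins 45 mm behind the grasp point.
Start: joints at [61.696, 30.733, -0.252, 88.115, 0.149, 61.152, -4.079], TCP at [0.27, -0.591, 0.258] pointing down, gripper open.
Joint ranges: [-154.64, 154.64], [-21.42, 123.67], [-72.66, 72.17], [13.99, 137.28], [-74.86, 254.86], [10.95, 109.41], [-158.01, 158.01]. Speed limits (degrees/s): [136.94, 136.94, 180, 180, 180, 180, 180].

INTERFACE

Orientations are given as a 3x3 rotation matrix whose columns are the frame's x, y, z axes.
In Python, from rig import read_state, snapshot, camera_params, sign_off gives the robot as it stands.
- The arm moves only by the tool jog_arm, never from a script. Its arguments are lists of equal length, an entry for each row: "fingers": the closure, from -1 (fully open) to 1 (shut), so that 0 is half open; "delta_pos": the shift along the tool's x, y, z each as a share of 0.15 m, from -1 to 1, a list of three; "spin": the turn about the tool's z as a share of 45 degrees, from -1 to 1. A call has 1 to 5 rows; each row shifts and turns the commanded pose from where the row before left it, along the tool's axes as they then stand; what a row does not reach is not made up. A row lasts 1/8 s, in which the tool goes at most 62.5 mm and 10.7 degrees, less where a joint would pass 70% of its speed; a pose out of reach is approached as far as the arm can. A call with a number of a shift or a turn outside -1 to 1 is refused whole. A call with a gripper value outside its range is refused whole. The fingers move at their own pace and stop on an object; "newtons" is the grip in N (left out, the last holds). Time passes only in rows, so rows that do not move let the fingers close. It gives the time, the measured TCP pose, the force, the opening and the grip force at its end, in the units of the state.
- read_state(): the state, without advancing time (a new reading comes with each control period).
- snapshot(name): name is "scene" or "top" or "wrist"; returns the picture (400x640x3 uint8, red, green, blue); there is no depth.
- camera_params(name): a dict with "mtx" (3x3 intrinsics, pixels), "distortion" ([k1, k2, p1, p2, k3] as OpenCV has them; the pictures are not rectified), "cam_to_world" (4x4, takes a point from camera to world coordinates); the wrist camera has in their place "T_tool_cam" (4x4, takes a point from camera to tool coordinates, whose origin is the TCP and whose axes are the flange's). Camera axes: x right, y down, z forward; pixel columns grow to the right and rows downward; lengths in m; the calibration is good to about 2 mm. A picture is of the moment at which its call begins: read the wrist's pose just before it. camera_params takes no time and is no camera call.
- sign_off(): hands the job in; it is judged then, once.
The state is a dict: "time_s": time; "joint_pos": joint angles; "joint_velocities": joint speeds; "tau": joint torques, N m; "tool_pos": TCP position; "eef_rot": TCP orientation; "ft_force": force on the tool from outside, world axes, zero at the start; "moment": the same for the moment, N m; "finger_gap": finger opening in m; "grip_force": force on a finger pad.
Only numpy, scipy, OpenCV 4.12 (cv2) and the standard library are available. Lean on these libraries where they do the work, as an engineer would, in place of code of your own. Each camera call takes 0.05 s, during which the arm holds its last target. There are 200 camera calls.

TASK

The dust box needs its filter plate cleaned: first swing the lever on its side so that its tip rests over the green dot (damper shut), and only then lift the blue cover flap fully up so that it stays open, and draw out the filter plate hidden beneath by its orange tab. Finish while holding the plate still and upright, centred over the steel dust tray and about 5 cm above its rim, touching neither the tray nor the box; leave the lever at green, the flap open, and the paint bottle, thread spool and brush undisturbed.

Things in the scene. Friction and masses are not known exactly. Their poses are not given: they have to be found in the camera images.
- housing: grey metal dust box fixed to the bench, 150 (x) x 124 (y) mm, open top with its rim at z = 92 mm, walls 6 mm, 138 x 112 mm clear inside. Origin: centre of its underside, on the bench; z up, the -x side is the front with louvres. Inside, guide channels up to z = 55 mm hold the filter plate upright, its broad faces looking to +y and -y, centred at x = -12, y = 0 mm.
- lever_pivot (a point): upright pivot axis of the lever, at x = 0, y = 65 mm of the housing, at the top (z = 56 mm) of the flat grey metal quadrant fixed to the box's +y side, which reaches out to y = 154 mm
- flap_hinge (a point): middle of the flap's hinge line, at x = 70, y = 0, z = 92 mm of the housing (behind); the line runs along the housing's y
- flap (a joint): angle of the blue cover flap over the box: 0 shut, grows as its front edge is lifted, up to 1.85 rad; 1.57 is upright. The hinge is stiff: the flap stays at any angle at which it is left; about 1.5 N at the pull lifts it. Shut, it covers x = -81 to 75, y = -65 to 65 mm of the housing, its top at z = 113 mm.
- flap_pull (a point): centre of the flap's black pull, a bar 30 mm long along the housing's y and 14 mm thick, on a 12 mm wide steel tongue; 175 mm in front of the hinge line and 10 mm above it when shut, so 30 mm in front of the box's front wall with free space below. Pinched at its two ends it can pivot between the fingers as the flap turns.
- lever (a joint): angle of the damper lever: 0 points to the front left of the box, grows as it swings towards the back (clockwise from above) up to 1.6 rad; about 2 N at the knob moves it and it stays where it is left. The notches in the quadrant's dark rim are at 0.8 and 1.4 rad; they are marks only and do not catch by themselves.
- lever_tip (a point): the lever's pointed steel tip, 75 mm from the pivot, at the same radius as the dots and 8 mm above the quadrant
- lever_knob (a point): centre of the top of the lever's upright black knob, 18 mm across, 55 mm from the pivot; the knob stands from 66 to 110 mm above the bench, on a lever arm whose top is at 67 mm (70 mm at the pivot)
- green_dot: green round mark 17 mm across on the quadrant, in front of one of the two notches, 75 mm from the pivot; origin at its centre underneath. Either notch may be the green one.
- red_dot: red round mark, same size, at the other notch
- filter_plate: filter plate (loose, about 0.15 kg): aluminium frame 96 (x) x 12 (y) x 60 (z) mm with pleated paper faces, and on top an orange pull tab 40 (x) x 10 (y) mm, from 60 to 96 mm above the plate's lower edge. Origin: centre of its lower edge, at first 8 mm above the bench; z up. At first it stands in the box under the shut flap, tab top 104 mm above the bench.
- dust_tray: open steel tray fixed to the bench, 120 (x) x 130 (y) mm, rim 22 mm high; origin at the centre of its underside
- edge_paint: bystander: small glass edge-paint bottle with a wooden cap, 31 mm across, 79 mm tall, origin at its underside; leave it alone
- spool_teal: bystander: spool of teal thread, 40 mm across, 55 mm tall, origin at its underside; leave it alone
- glue_brush: bystander: brush with an orange handle lying on the bench, 183 mm long along its y, 12 wide, 22 high, origin at its underside; leave it alone

How it is judged (in metres and radians):
On the way, in this order (a step that is already met when the one before it is completed fails the run):
1. the lever's tip is over the green dot while the flap is still shut (horizontal distance between lever_tip and green_dot below 0.01 m and value of joint flap below 0.1 rad), for 0.2 s.
2. the flap is lifted fully up (value of joint flap above 1.3 rad), for 0.2 s.
3. the filter plate is drawn up out of the box in the fingers (height (world z) of filter_plate above 0.095 m and contact force between filter_plate and the fingers above 0.5 N), for 0.1 s.
At the end, for the whole second after the job is handed in: Plate held in the fingers, still, upright within 0.25 rad, lower edge 15 to 100 mm above the tray rim, centre within 30 mm of the tray's centre, touching neither tray nor box; lever tip within 10 mm of the green dot's centre; flap open past 1.3 rad (horizontal distance between lever_tip and green_dot below 0.01 m and value of joint flap above 1.3 rad and contact force between filter_plate and the fingers above 0.5 N and angle between filter_plate's own z axis and vertical below 0.25 rad and horizontal distance between filter_plate and dust_tray below 0.03 m and height (world z) of filter_plate between 0.037 and 0.122 m and linear speed of filter_plate below 0.03 m/s and contact force between filter_plate and dust_tray below 0.05 N and contact force between filter_plate and housing below 0.05 N); the arm keeps its last pose, push and grip.
It fails at once if the flap is lifted while the lever's tip is away from the green dot (value of joint flap above 0.2 rad and horizontal distance between lever_tip and green_dot above 0.012 m).
It fails at once if the paint bottle is disturbed (distance of edge_paint from where it was at the start of the episode above 0.03 m).
It fails at once if the thread spool is disturbed (distance of spool_teal from where it was at the start of the episode above 0.03 m).
It fails at once if the brush is disturbed (distance of glue_brush from where it was at the start of the episode above 0.03 m).
It also fails if it takes over 72 s, if anything falls off the work surface, if the arm or the gripper's body presses on something with over 40 N, if the wrist force passes 120 N, or if a joint passes its speed limit or range.

## Working session

There is one attempt and no reset: what is moved stays moved. The work goes in short steps, Python scripts to look and compute and a tool call to move; the robot and the scene stay as the last step left them, time stands still between calls to the robot, and variables do not carry over. Pictures are saved under pics/ and viewed, at most 10 in all, crops included, and the job is handed in when it is done.

Besides the shell and the picture viewer there is one more tool, called after "Request:" in YAML: its name, and indented under it one key for each argument. jog_arm: Moves the arm, as the interface text tells. Shift numbers are shares of 0.15 m and turn numbers shares of 45 degrees, none past 1 either way. Its arguments: {"type":"object","properties":{"fingers":{"type":"array","items":{"type":"number"}},"delta_pos":{"type":"array","items":{"type":"array","items":{"type":"number","minimum":-1,"maximum":1}}},"spin":{"type":"array","items":{"type":"number","minimum":-1,"maximum":1}},"newtons":{"type":"number"}},"required":["fingers","delta_pos","spin"]}

```bash
mkdir -p pics; python3 - <<'E'
from rig import *
import cv2,numpy as np
for n in("top","scene"):
    cv2.imwrite(f"pics/{n}0.png",snapshot(n)[:,:,::-1])
    p=camera_params(n);print(n,np.round(p["mtx"],1).tolist(),p["distortion"],np.round(p["cam_to_world"],3).tolist())
print(camera_params("wrist")); s=read_state();print(s["time_s"],np.round(s["eef_rot"],3).tolist(),s["finger_gap"])
E
```

```text
top [[426.4, 0.0, 314.3], [0.0, 426.4, 197.4], [0.0, 0.0, 1.0]] [-0.11387959  0.          0.          0.          0.        ] [[0.428, -0.79, 0.439, -0.097], [-0.904, -0.369, 0.215, -0.159], [-0.008, -0.489, -0.872, 1.303], [0.0, 0.0, 0.0, 1.0]]
scene [[520.5, 0.0, 312.1], [0.0, 520.5, 207.2], [0.0, 0.0, 1.0]] [-0.03797867  0.          0.          0.          0.        ] [[-0.499, -0.384, 0.777, -0.528], [-0.867, 0.21, -0.453, 0.757], [0.011, -0.899, -0.438, 0.671], [0.0, 0.0, 0.0, 1.0]]
{'mtx': array([[318.25912497,   0.        , 316.4277103 ],
       [  0.        , 318.25912497, 204.98515193],
       [  0.        ,   0.        ,   1.        ]]), 'distortion': array([0.00135008, 0.        , 0.        , 0.        , 0.        ]), 'T_tool_cam': array([[-8.07284156e-04, -9.53106833e-01, -3.02632969e-01,
         7.84799146e-02],
       [ 9.99999603e-01, -6.54986859e-04, -6.04730496e-04,
         6.34614563e-05],
       [ 3.78152150e-04, -3.02633336e-01,  9.53106983e-01,
        -1.26912676e-01],
       [ 0.00000000e+00,  0.00000000e+00,  0.00000000e+00,
         1.00000000e+00]])}
0.1 [[0.91, 0.415, -0.001], [0.415, -0.91, 0.001], [-0.0, -0.002, -1.0]] 0.08814697570137876
```

View pics/top0.png

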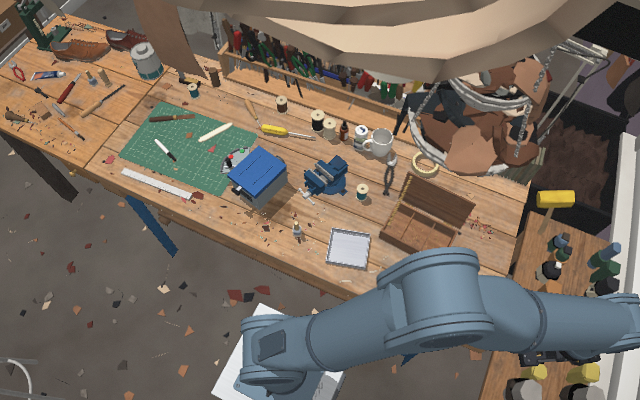

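View pics/scene0.png

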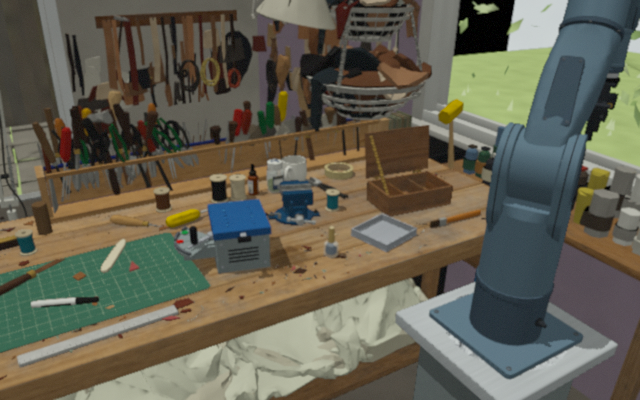

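The top view shows the blue flap at about (258,170), the tray at (348,248), the bottle at (297,228) and the spool at (362,190). The scene view shows the quadrant left of the box, with the knob at about (194,235). I'll enlarge both areas.

```bash
cat > h.py <<'E'
import numpy as np,cv2
from rig import *
def ray(n,uv,T=None):
    p=camera_params(n); T=p["cam_to_world"] if T is None else T
    q=cv2.undistortPoints(np.float64([[uv]]),p["mtx"],p["distortion"])[0,0]
    return T[:3,3],T[:3,:3]@np.array([*q,1])
def onz(n,uv,z,T=None):
    o,d=ray(n,uv,T); return o+d*(z-o[2])/d[2]
def proj(n,P,T=None):
    p=camera_params(n); T=p["cam_to_world"] if T is None else T
    W=np.linalg.inv(T); r=cv2.Rodrigues(W[:3,:3])[0]
    return cv2.projectPoints(np.float64(P).reshape(-1,3),r,W[:3,3],p["mtx"],p["distortion"])[0][:,0]
def wristT():
    s=read_state();M=np.eye(4);M[:3,:3]=s["eef_rot"];M[:3,3]=s["tool_pos"]
    return M@camera_params("wrist")["T_tool_cam"]
E
python3 - <<'E'
import cv2,numpy as np
a=cv2.imread("pics/top0.png")[130:280,210:390]; b=cv2.imread("pics/scene0.png")[185:285,165:355]
a=cv2.resize(a,None,fx=4,fy=4,interpolation=cv2.INTER_CUBIC);b=cv2.resize(b,None,fx=4,fy=4,interpolation=cv2.INTER_CUBIC)
cv2.imwrite("pics/a.png",a);cv2.imwrite("pics/b.png",b)
E
```

```text
(no output)
```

View pics/a.png

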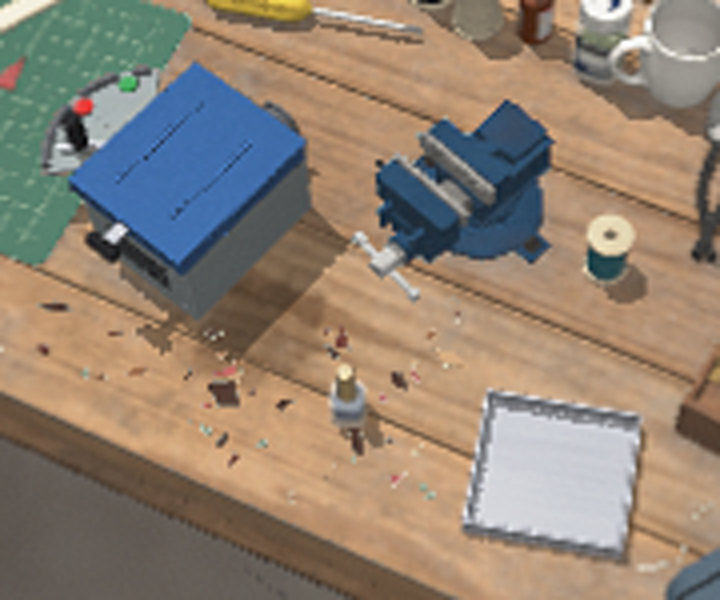

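View pics/b.png

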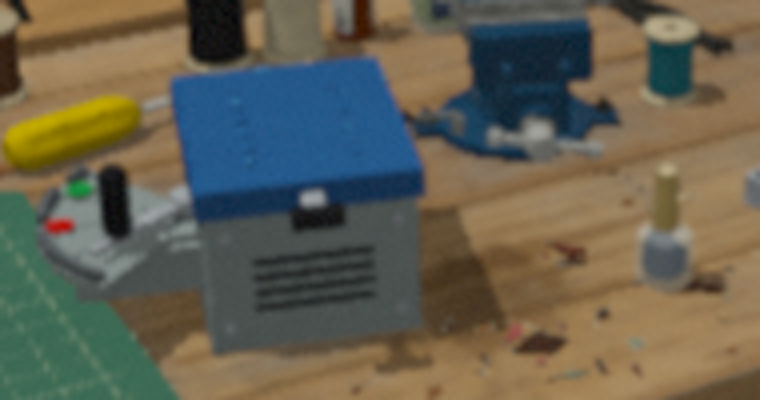

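The top crop shows the flap corners at (72,183), (180,268), (305,145) and (195,63), with the pull at (105,240). The green dot at (128,83) is at the rear notch and red at (84,105), so green is at 1.4 rad. I'll fit the housing pose from both views.

```bash
python3 - <<'E'
from h import *
from scipy.optimize import least_squares
t=lambda u,v:(210+u/4-.4,130+v/4-.4); s=lambda u,v:(165+u/4-.4,185+v/4-.4)
H=[(-.081,.065,.113),(-.081,-.065,.113),(.075,-.065,.113),(.075,.065,.113)]
T=[t(72,183),t(180,268),t(305,145),t(195,63)]; S=[s(193,195),s(421,173),s(377,58),s(173,75)]
dt=[t(128,83),t(84,105)]; ds=[s(79,188),s(60,226)]
def W(p,P):
    c,n=np.cos(p[2]),np.sin(p[2]);P=np.atleast_2d(P)
    return np.c_[p[0]+c*P[:,0]-n*P[:,1],p[1]+n*P[:,0]+c*P[:,1],P[:,2]]
def dots(a0): return [(.075*np.cos(a0-g),.065+.075*np.sin(a0-g),.057) for g in(1.4,.8)]
def f(p):
    P=W(p,H+dots(p[3])); return np.r_[(proj("top",P)-T_).ravel(),(proj("scene",P)-S_).ravel()]
T_=np.array(T+dt);S_=np.array(S+ds)
g=onz("top",t(188,165),.113)
r=least_squares(f,[g[0],g[1],-.3,2.3],loss="soft_l1")
print(r.x,np.degrees(r.x[2:]));print(np.round(r.fun.reshape(-1,2),1).tolist())
p=r.x
print("green,red",W(p,dots(p[3])),"pivot",W(p,(0,.065,.056)),"pull",W(p,(-.105,0,.102)),"hinge",W(p,(.07,0,.092)),"plate",W(p,(-.012,0,.104)))
for n,v in(("lever knobtop top",onz("top",t(68,117),.110)),("sc",onz("scene",s(112,170),.110))):
    print(n,v)
print("tray",[onz("top",t(*q),.022)[:2].round(3).tolist() for q in((487,390),(641,410),(626,556),(464,530))])
print("bottle",onz("top",t(345,368),.079),"spool",onz("top",t(610,235),.055),"pullpix",onz("top",t(105,240),.102))
E
```

```text
[ 0.51618718  0.3544598  -0.26517946  2.35966044] [-15.19366406 135.19858427]
[[-1.9, -0.6], [-1.2, 0.2], [0.3, -0.1], [-0.0, 0.2], [0.2, 1.1], [0.2, 1.0], [-0.2, -0.7], [0.5, -1.6], [0.2, -1.1], [-0.8, -0.2], [0.2, 0.2], [-0.2, -0.4]]
green,red [[0.59085149 0.46518676 0.057     ]
 [0.55368349 0.48934279 0.057     ]] pivot [[0.53322254 0.41718776 0.056     ]] pull [[0.41485741 0.38197846 0.102     ]] hinge [[0.58374037 0.33611403 0.092     ]] plate [[0.50460664 0.35760479 0.104     ]]
lever knobtop top [0.51299658 0.47061627 0.11      ]
sc [0.50695274 0.46749733 0.11      ]
tray [[0.47, 0.058], [0.507, -0.065], [0.384, -0.101], [0.35, 0.024]]
bottle [0.41402273 0.1587162  0.079     ] spool [0.63173845 0.01709734 0.055     ] pullpix [0.42496482 0.38330948 0.102     ]
```

Both views agree on the pose, and the lever dial offset comes out at 135° as expected. I'll travel high over to the lever first.

Request:
jog_arm:
  fingers: [-1,-1,-1,-1,-1]
  delta_pos:
    - [0.28,-0.26,0]
    - [0.28,-0.26,0]
    - [0.28,-0.26,0]
    - [0.28,-0.26,0]
    - [0.28,-0.26,0]
  spin: [0,0,0,0,0]
  newtons: 15

```text
time_s: 0.72
tool_pos: [0.3802, -0.3249, 0.2576]
eef_rot: [[0.91, 0.415, -0.0], [0.415, -0.91, 0.0], [-0.0, -0.0, -1.0]]
ft_force: [0.7, -0.9, 0.7]
finger_gap: 0.0882
grip_force: 0.0
```

Request:
jog_arm:
  fingers: [-0.2,-0.2,-0.2,-0.2,-0.2]
  delta_pos:
    - [0.28,-0.26,0]
    - [0.28,-0.26,0]
    - [0.28,-0.26,0]
    - [0.28,-0.26,0]
    - [0.28,-0.26,0]
  spin: [0,0,0,0,0]

```text
time_s: 1.35
tool_pos: [0.4902, -0.0606, 0.2576]
eef_rot: [[0.91, 0.415, -0.0], [0.415, -0.91, -0.0], [-0.0, 0.0, -1.0]]
ft_force: [-0.0, -0.7, 0.2]
finger_gap: 0.0529
grip_force: 0.0
```

```bash
python3 - <<'E'
from h import *
s=read_state();print(s["time_s"],np.round(s["tool_pos"],4),np.round(s["eef_rot"],3).tolist(),np.round(s["joint_pos"],1),s["finger_gap"])
E
```

```text
1.35 [ 0.4902 -0.0606  0.2576] [[0.91, 0.415, -0.0], [0.415, -0.91, -0.0], [-0.0, 0.0, -1.0]] [ 14.7  16.4 -15.3 110.6   5.3  53.7 -68.7] 0.052933836022233005
```

Request:
jog_arm:
  fingers: [-0.2,-0.2,-0.2,-0.2,-0.2]
  delta_pos:
    - [0,0,0]
    - [0,0,0]
    - [0,0,0]
    - [0,0,0]
    - [0,0,0]
  spin: [-0.224,-0.224,-0.224,-0.224,-0.224]

```text
time_s: 1.98
tool_pos: [0.4897, -0.0623, 0.2574]
eef_rot: [[0.255, 0.967, -0.001], [0.967, -0.255, 0.0], [-0.0, -0.001, -1.0]]
ft_force: [-0.5, -0.1, 0.1]
finger_gap: 0.0526
grip_force: 0.0
```

Request:
jog_arm:
  fingers: [-0.2,-0.2,-0.2,-0.2,-0.2]
  delta_pos:
    - [0.34,-0.08,0]
    - [0.34,-0.08,0]
    - [0.34,-0.08,0]
    - [0.34,-0.08,0]
    - [0.34,-0.08,0]
  spin: [0,0,0,0,0]

```text
time_s: 2.6
tool_pos: [0.4982, 0.2009, 0.2574]
eef_rot: [[0.261, 0.965, -0.0], [0.965, -0.261, -0.0], [-0.0, -0.0, -1.0]]
ft_force: [-0.3, 0.6, -0.6]
finger_gap: 0.053
grip_force: 0.0
```

Request:
jog_arm:
  fingers: [-0.2,-0.2,-0.2,-0.2,-0.2]
  delta_pos:
    - [0.34,-0.08,0]
    - [0.34,-0.08,0]
    - [0.34,-0.08,0]
    - [0.34,-0.08,0]
    - [0,0,0]
  spin: [0,0,0,0,0]

```text
time_s: 3.22
tool_pos: [0.5027, 0.4137, 0.2571]
eef_rot: [[0.254, 0.967, -0.002], [0.967, -0.254, 0.003], [0.002, -0.003, -1.0]]
ft_force: [-0.5, -1.3, 0.1]
finger_gap: 0.0528
grip_force: 0.0
```

```bash
python3 - <<'E'
from h import *
s=read_state();print(s["time_s"],np.round(s["tool_pos"],4),np.round(s["eef_rot"],3).tolist(),np.round(s["joint_pos"],1))
T=wristT();np.save("T1.npy",T);im=snapshot("wrist")[:,:,::-1].copy();cv2.imwrite("pics/w1raw.png",im)
cv2.imwrite("pics/w1.png",cv2.resize(im,None,fx=1.25,fy=1.25))
E
```

```text
3.225 [0.5027 0.4137 0.2571] [[0.254, 0.967, -0.002], [0.967, -0.254, 0.003], [0.002, -0.003, -1.0]] [-23.5  34.  -29.6  86.6  17.7  64.  -71.4]
```

View pics/w1.png

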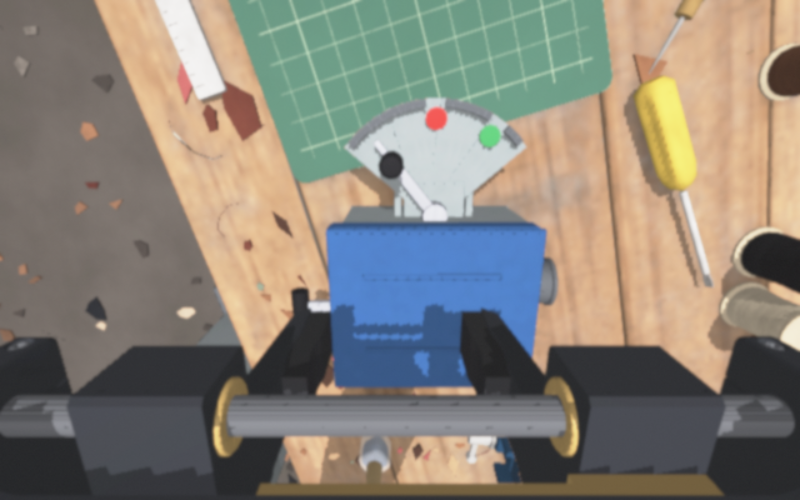

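The wrist view shows green at (490,136), red at (436,118), the knob top at (391,165), the pivot at (434,213), the flap's +y edge running (328,228) to (546,228), and the pull at about (302,308).

```bash
python3 - <<'E'
from h import *
T=np.load("T1.npy");w=lambda u,v,z:onz("wrist",(u/1.25,v/1.25),z,T)
g,r,k,p=w(490,136,.057),w(436,118,.057),w(391,165,.11),w(434,213,.07)
a,b=w(328,228,.113),w(546,228,.113)
print("g",g,"r",r,"k",k,"piv",p,"\ncorn",a,b,np.linalg.norm(a-b),np.degrees(np.arctan2(*(b-a)[1::-1])))
for n,q in(("g",g),("r",r),("k",k)): d=q-p;print(n,np.hypot(d[0],d[1]),np.degrees(np.arctan2(d[1],d[0])))
print("pull",w(302,308,.102),"flapfrontR",w(336,386,.113), w(545,386,.113))
s=read_state();print(s["tool_pos"])
E
```

```text
g [0.59282957 0.46683649 0.057     ] r [0.55479654 0.49071456 0.057     ] k [0.51358723 0.46904149 0.11      ] piv [0.53578644 0.42105264 0.07      ] 
corn [0.4599553  0.43887764 0.113     ] [0.60718871 0.40014827 0.113     ] 0.15224204895723448 -14.737644655182473
g 0.07314423450730739 38.75116126126657
r 0.07220918784478421 74.7361565078833
k 0.05287471205137464 114.82483444574058
pull [0.41850207 0.38124934 0.102     ] flapfrontR [0.42683073 0.31411984 0.113     ] [0.58767505 0.27209658 0.113     ]
[0.50390603 0.41069712 0.25692014]
```

Request:
jog_arm:
  fingers: [-0.2,-0.2,-0.2,-0.2,-0.2]
  delta_pos:
    - [0.2,-0.02,0]
    - [0.19,-0.02,0]
    - [0,0,0.3]
    - [0,0,0.3]
    - [0,0,0]
  spin: [0,0,0,0,0]

```text
time_s: 3.9
tool_pos: [0.5138, 0.4631, 0.1639]
eef_rot: [[0.262, 0.965, -0.005], [0.965, -0.262, -0.007], [-0.008, -0.003, -1.0]]
ft_force: [-0.4, 0.7, 0.6]
finger_gap: 0.0529
grip_force: 0.0
```

```bash
cat > st.py <<'E'
from h import *
import sys
s=read_state();R=np.array(s["eef_rot"]);p=np.array(s["tool_pos"])
print(round(s["time_s"],2),np.round(p,4),"xaz",round(np.degrees(np.arctan2(R[1,0],R[0,0])),1),np.round(R[:,2],3),np.round(s["joint_pos"],1),round(s["finger_gap"],4),round(s["grip_force"],1),np.round(s["ft_force"],1))
for a in sys.argv[1:]:
    print(a,np.round(R.T@(np.array(eval(a))-p)/.15,3))
E
python3 st.py "(.513,.469,.092)" "(.5766,.4533,.092)"
```

```text
3.9 [0.5138 0.4631 0.1639] xaz 74.8 [-0.005 -0.007 -1.   ] [-28.9  43.5 -27.   83.4  21.5  58.7 -76. ] 0.0529 0.0 [-0.4  0.7  0.6]
(.513,.469,.092) [ 0.04  -0.014  0.479]
(.5766,.4533,.092) [0.05  0.423 0.478]
```

Request:
jog_arm:
  fingers: [-0.2,-0.2,-0.2,-0.2,-0.2]
  delta_pos:
    - [0.04,-0.01,0]
    - [0,0,0.16]
    - [0,0,0.16]
    - [0,0,0.16]
    - [0,0,0]
  spin: [0,0,0,0,0]

```text
time_s: 4.53
tool_pos: [0.5138, 0.4721, 0.0934]
eef_rot: [[0.26, 0.966, -0.003], [0.966, -0.26, -0.003], [-0.004, -0.002, -1.0]]
ft_force: [-1.1, 0.4, -0.7]
finger_gap: 0.0529
grip_force: 0.0
```

Request:
jog_arm:
  fingers: [0.9,0.9,0.9,0.9,0.9]
  delta_pos:
    - [0,0,0]
    - [0,0,0]
    - [0,0,0]
    - [0,0,0]
    - [0,0,0]
  spin: [0,0,0,0,0]
  newtons: 12

```text
time_s: 5.15
tool_pos: [0.5147, 0.4736, 0.0961]
eef_rot: [[0.26, 0.966, 0.0], [0.966, -0.26, 0.001], [0.001, 0.0, -1.0]]
ft_force: [-0.6, 0.8, 2.2]
finger_gap: 0.017
grip_force: 12.0
```

```bash
cat > arc.py <<'E'
from h import *
s=read_state();R=np.array(s["eef_rot"]);p=np.array(s["tool_pos"]);piv=np.array([.5342,.4182])
a0=np.arctan2(p[1]-piv[1],p[0]-piv[0]);print(np.degrees(a0),np.hypot(*(p[:2]-piv)))
A=np.linspace(a0,np.radians(39.7),9);q=p.copy()
for a in A[1:]:
    n=np.array([*(piv+.055*np.array([np.cos(a),np.sin(a)])),p[2]]);print(np.round(R.T@(n-q)/.15,3));q=n
E
python3 st.py; python3 arc.py
```

```text
5.15 [0.5147 0.4736 0.0961] xaz 74.9 [ 0.     0.001 -1.   ] [-30.4  48.6 -25.4  84.1  23.8  52.6 -78. ] 0.017 12.0 [-0.6  0.8  2.2]
109.38975232929532 0.05871908295497943
[0.008 0.062 0.   ]
[0.02  0.052 0.   ]
[0.012 0.054 0.   ]
[0.004 0.056 0.   ]
[-0.005  0.056 -0.   ]
[-0.013  0.054 -0.   ]
[-0.021  0.052 -0.   ]
[-0.029  0.048 -0.   ]
```

Request:
jog_arm:
  fingers: [0.9,0.9,0.9,0.9,0.9]
  delta_pos:
    - [0.025,0.055,0]
    - [0.02,0.053,0]
    - [0.012,0.054,0]
    - [0.004,0.056,0]
    - [0,0,0]
  spin: [0,0,0,0,0]

```text
time_s: 5.78
tool_pos: [0.5479, 0.4775, 0.0963]
eef_rot: [[0.259, 0.966, -0.0], [0.966, -0.259, 0.007], [0.007, -0.002, -1.0]]
ft_force: [-0.5, 8.2, -0.5]
finger_gap: 0.0169
grip_force: 12.0
```

Request:
jog_arm:
  fingers: [0.9,0.9,0.9,0.9,0.9]
  delta_pos:
    - [-0.005,0.056,0]
    - [-0.013,0.054,0]
    - [-0.021,0.052,0]
    - [-0.029,0.048,0]
    - [0,0,0]
  spin: [0,0,0,0,0]

```text
time_s: 6.4
tool_pos: [0.5766, 0.4566, 0.0961]
eef_rot: [[0.261, 0.965, 0.0], [0.965, -0.261, 0.002], [0.002, -0.001, -1.0]]
ft_force: [0.0, 3.0, 0.6]
finger_gap: 0.0174
grip_force: 12.0
```

```bash
python3 st.py "(.5766,.4533,.096)"
```

```text
6.4 [0.5766 0.4566 0.0961] xaz 74.9 [ 0.     0.002 -1.   ] [-27.1  51.7 -25.2  77.5  23.7  55.9 -72.3] 0.0174 12.0 [0.  3.  0.6]
(.5766,.4533,.096) [-0.021  0.006  0.   ]
```

Request:
jog_arm:
  fingers: [-0.2,-0.2,-0.2,-0.2,-0.2]
  delta_pos:
    - [0,0,0]
    - [0,0,0]
    - [0,0,-0.3]
    - [0,0,-0.35]
    - [0,0,-0.38]
  spin: [0,0,0,0,0]

```text
time_s: 7.02
tool_pos: [0.5764, 0.4546, 0.2511]
eef_rot: [[0.26, 0.965, -0.001], [0.965, -0.26, -0.002], [-0.002, -0.0, -1.0]]
ft_force: [1.6, 1.3, -0.0]
finger_gap: 0.0528
grip_force: 0.0
```

Request:
jog_arm:
  fingers: [-0.2,-0.2,-0.2,-0.2]
  delta_pos:
    - [-0.2,-0.3,0]
    - [-0.2,-0.2,0]
    - [0,0,0]
    - [0,0,0]
  spin: [0,0,0,0]

```text
time_s: 7.52
tool_pos: [0.4896, 0.4169, 0.2505]
eef_rot: [[0.261, 0.965, 0.001], [0.965, -0.261, 0.0], [0.0, 0.001, -1.0]]
ft_force: [0.9, 0.2, 1.1]
finger_gap: 0.0528
grip_force: 0.0
```

```bash
python3 st.py; python3 - <<'E'
from h import *
T=wristT();np.save("T2.npy",T);im=snapshot("wrist")[:,:,::-1].copy()
cv2.imwrite("pics/w2.png",cv2.resize(im,None,fx=1.25,fy=1.25))
E
```

```text
7.53 [0.4896 0.4169 0.2505] xaz 74.9 [ 0.001  0.    -1.   ] [-24.2  33.6 -29.9  88.3  18.1  62.8 -73.4] 0.0528 0.0 [0.9 0.2 1.1]
```

View pics/w2.png

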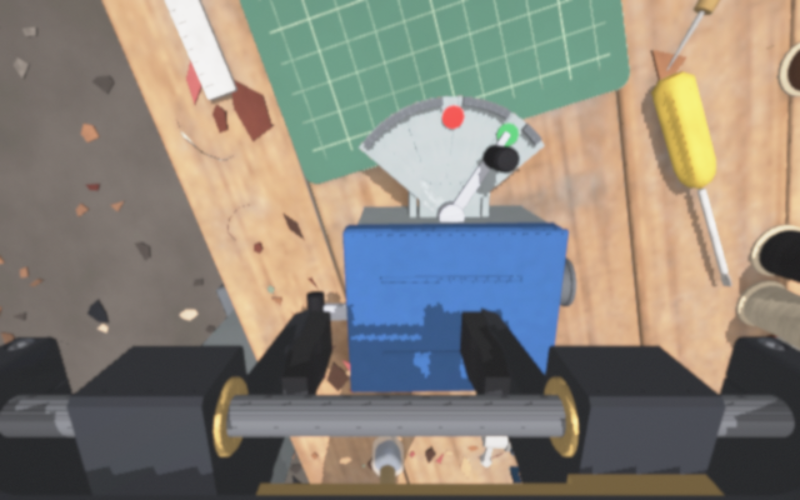

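The lever tip now lies on the green dot at about (506,135). Next I'll turn the tool so the fingers close along the box's y and go to the pull.

Request:
jog_arm:
  fingers: [-0.2,-0.2,-0.2,-0.2,-0.2]
  delta_pos:
    - [0,-0.2,0]
    - [0,0,0]
    - [0,0,0]
    - [0,0,0]
    - [0,0,0]
  spin: [-0.2,-0.2,-0.2,-0.2,-0.2]

```text
time_s: 8.2
tool_pos: [0.4608, 0.4253, 0.25]
eef_rot: [[-0.502, 0.865, 0.0], [0.865, 0.502, 0.001], [0.001, 0.0, -1.0]]
ft_force: [0.4, 0.2, 0.3]
finger_gap: 0.0527
grip_force: 0.0
```

Request:
jog_arm:
  fingers: [-0.2,-0.2,-0.2,-0.2,-0.2]
  delta_pos:
    - [0,0,0]
    - [0,0,0]
    - [0,0,0]
    - [0,0,0]
    - [0,0,0]
  spin: [-0.2,-0.2,-0.2,-0.2,-0.2]

```text
time_s: 8.82
tool_pos: [0.4609, 0.4252, 0.2499]
eef_rot: [[-0.966, 0.257, -0.0], [0.257, 0.966, 0.001], [0.0, 0.001, -1.0]]
ft_force: [-0.1, -0.2, -0.1]
finger_gap: 0.0532
grip_force: 0.0
```

```bash
python3 st.py "(.4159,.3828,.102)"
```

```text
8.82 [0.4609 0.4252 0.2499] xaz 165.1 [-0.     0.001 -1.   ] [-13.5  38.1 -50.3  90.1  31.2  66.6   4.7] 0.0532 0.0 [-0.1 -0.2 -0.1]
(.4159,.3828,.102) [ 0.217 -0.351  0.986]
```

Request:
jog_arm:
  fingers: [-0.2,-0.2,-0.2,-0.2,-0.2]
  delta_pos:
    - [0.11,-0.18,0]
    - [0.107,-0.171,0]
    - [0,0,0.2]
    - [0,0,0.13]
    - [0,0,0]
  spin: [0,0,0,0,0]

```text
time_s: 9.45
tool_pos: [0.4144, 0.3822, 0.1992]
eef_rot: [[-0.965, 0.261, -0.002], [0.261, 0.965, -0.001], [0.002, -0.002, -1.0]]
ft_force: [-0.1, 0.4, -0.1]
finger_gap: 0.0524
grip_force: 0.0
```

```bash
python3 st.py "(.4159,.3828,.102)"; python3 - <<'E'
from h import *
T=wristT();np.save("T3.npy",T);im=snapshot("wrist")[:,:,::-1].copy()
cv2.imwrite("pics/w3.png",cv2.resize(im,None,fx=1.25,fy=1.25))
print(proj("wrist",[(.4159,.3828,.102)],T)*1.25)
E
```

```text
9.45 [0.4144 0.3822 0.1992] xaz 164.9 [-0.002 -0.001 -1.   ] [-10.8  36.  -50.3 102.1  32.2  57.7   1.1] 0.0524 0.0 [-0.1  0.4 -0.1]
(.4159,.3828,.102) [-0.01   0.008  0.648]
[[397.54586332 270.35071605]]
```

View pics/w3.png

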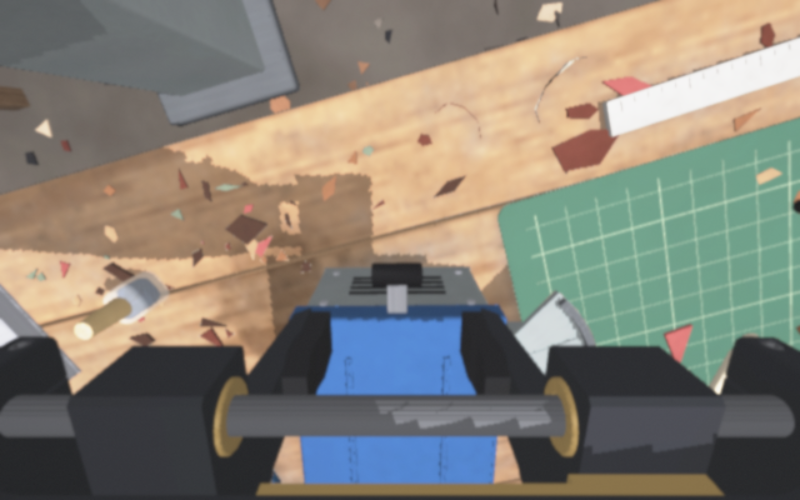

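The pull is at (397,275), with the fingers straddling it and about 2 mm off the prediction. I'll go down and pinch it.

Request:
jog_arm:
  fingers: [-0.2,-0.2,-0.2,-0.2,-0.2]
  delta_pos:
    - [-0.024,0.004,0.1]
    - [0,0,0.2]
    - [0,0,0.2]
    - [0,0,0.145]
    - [0,0,0]
  spin: [0,0,0,0,0]

```text
time_s: 10.12
tool_pos: [0.4175, 0.3816, 0.1026]
eef_rot: [[-0.966, 0.26, -0.002], [0.26, 0.966, -0.002], [0.001, -0.002, -1.0]]
ft_force: [0.3, 0.3, 0.8]
finger_gap: 0.0527
grip_force: 0.0
```

Request:
jog_arm:
  fingers: [0.6,0.6,0.6,0.6,0.6]
  delta_pos:
    - [0,0,0]
    - [0,0,0]
    - [0,0,0]
    - [0,0,0]
    - [0,0,0]
  spin: [0,0,0,0,0]
  newtons: 15

```text
time_s: 10.75
tool_pos: [0.4182, 0.3818, 0.1048]
eef_rot: [[-0.965, 0.26, 0.001], [0.26, 0.965, -0.001], [-0.001, -0.001, -1.0]]
ft_force: [-0.5, -2.3, 6.6]
finger_gap: 0.0297
grip_force: 15.0
```

```bash
python3 st.py; python3 - <<'E'
from h import *
s=read_state();R=np.array(s["eef_rot"]);p=np.array(s["tool_pos"]);q=p.copy()
u=np.array([-.9655,.2605]);hz=.092
h=p[:2]+.175*-u; print("hinge",h)
r=np.hypot(.175,.01);a0=np.arctan2(.01,.175)
for t in np.linspace(0,1.6,21)[1:]:
    n=np.array([*(h+u*r*np.cos(a0+t)),p[2]+r*(np.sin(a0+t)-np.sin(a0))])
    print(round(t,2),np.round(R.T@(n-q)/.15,3));q=n
E
```

```text
10.75 [0.4182 0.3818 0.1048] xaz 164.9 [ 0.001 -0.001 -1.   ] [-14.7  43.1 -44.6 104.9  39.6  48.9  -4.1] 0.0297 15.0 [-0.5 -2.3  6.6]
hinge [0.58713555 0.33619476]
0.08 [-0.009 -0.    -0.093]
0.16 [-0.017 -0.    -0.092]
0.24 [-0.024 -0.    -0.09 ]
0.32 [-0.031 -0.    -0.088]
0.4 [-0.038 -0.    -0.085]
0.48 [-0.045 -0.    -0.082]
0.56 [-0.051 -0.    -0.078]
0.64 [-0.057 -0.    -0.074]
0.72 [-0.063 -0.    -0.069]
0.8 [-0.068 -0.    -0.064]
0.88 [-0.073 -0.    -0.058]
0.96 [-0.078 -0.    -0.052]
1.04 [-0.081 -0.    -0.046]
1.12 [-0.085 -0.    -0.039]
1.2 [-0.088 -0.    -0.032]
1.28 [-0.09  -0.    -0.025]
1.36 [-0.092 -0.    -0.018]
1.44 [-0.093 -0.    -0.011]
1.52 [-0.093 -0.    -0.003]
1.6 [-0.093  0.     0.004]
```

Request:
jog_arm:
  fingers: [0.6,0.6,0.6,0.6,0.6]
  delta_pos:
    - [-0.009,0,-0.093]
    - [-0.017,0,-0.092]
    - [-0.024,0,-0.09]
    - [-0.031,0,-0.088]
    - [-0.038,0,-0.085]
  spin: [0,0,0,0,0]

```text
time_s: 11.38
tool_pos: [0.4349, 0.3774, 0.1721]
eef_rot: [[-0.966, 0.26, -0.001], [0.26, 0.966, -0.0], [0.001, -0.0, -1.0]]
ft_force: [-3.3, -0.9, -1.9]
finger_gap: 0.03
grip_force: 15.0
```

Request:
jog_arm:
  fingers: [0.6,0.6,0.6,0.6,0.6]
  delta_pos:
    - [-0.045,0,-0.082]
    - [-0.051,0,-0.078]
    - [-0.057,0,-0.074]
    - [-0.063,0,-0.069]
    - [-0.068,0,-0.064]
  spin: [0,0,0,0,0]

```text
time_s: 12.0
tool_pos: [0.4765, 0.3665, 0.2273]
eef_rot: [[-0.966, 0.26, -0.0], [0.26, 0.966, 0.0], [0.0, 0.0, -1.0]]
ft_force: [-3.8, -1.1, 0.2]
finger_gap: 0.0296
grip_force: 15.0
```

Request:
jog_arm:
  fingers: [0.6,0.6,0.6,0.6,0.6]
  delta_pos:
    - [-0.073,0,-0.058]
    - [-0.078,0,-0.052]
    - [-0.081,0,-0.046]
    - [-0.085,0,-0.039]
    - [-0.088,0,-0.032]
  spin: [0,0,0,0,0]

```text
time_s: 12.62
tool_pos: [0.5362, 0.3509, 0.2613]
eef_rot: [[-0.966, 0.26, 0.001], [0.26, 0.966, 0.001], [-0.001, 0.002, -1.0]]
ft_force: [-3.6, 0.6, 3.9]
finger_gap: 0.0293
grip_force: 15.0
```

Request:
jog_arm:
  fingers: [0.6,0.6,0.6,0.6,0.6]
  delta_pos:
    - [-0.09,0,-0.025]
    - [-0.092,0,-0.018]
    - [-0.093,0,-0.011]
    - [-0.093,0,-0.003]
    - [0,0,0]
  spin: [0,0,0,0,0]

```text
time_s: 13.25
tool_pos: [0.5907, 0.3366, 0.2693]
eef_rot: [[-0.965, 0.262, 0.003], [0.262, 0.965, 0.003], [-0.002, 0.003, -1.0]]
ft_force: [1.3, 3.6, 5.9]
finger_gap: 0.0296
grip_force: 15.0
```

```bash
python3 st.py "(.5871,.3362,.267)"
```

```text
13.25 [0.5907 0.3366 0.2693] xaz 164.8 [ 0.003  0.003 -1.   ] [ -4.1  41.6 -48.8  80.5  31.7  71.9  19.5] 0.0296 15.0 [1.3 3.6 5.9]
(.5871,.3362,.267) [ 0.023 -0.009  0.015]
```

Request:
jog_arm:
  fingers: [-0.2,-0.2,-0.2,-0.2,-0.2]
  delta_pos:
    - [0,0,0]
    - [0,0,0]
    - [0,0,-0.2]
    - [0,0,-0.25]
    - [0.3,0,0]
  spin: [0,0,0,0,0]

```text
time_s: 13.88
tool_pos: [0.548, 0.3468, 0.3382]
eef_rot: [[-0.964, 0.266, 0.004], [0.266, 0.964, 0.001], [-0.003, 0.003, -1.0]]
ft_force: [-0.8, 1.4, 0.5]
finger_gap: 0.0531
grip_force: 0.0
```

Request:
jog_arm:
  fingers: [-0.2,-0.2,-0.2,-0.2]
  delta_pos:
    - [0.25,0,0]
    - [0,0,0.35]
    - [0,0,0.3]
    - [0,0,0]
  spin: [0,0,0,0]

```text
time_s: 14.38
tool_pos: [0.5073, 0.3552, 0.2354]
eef_rot: [[-0.966, 0.26, -0.005], [0.26, 0.966, -0.005], [0.004, -0.007, -1.0]]
ft_force: [1.0, 0.2, -0.4]
finger_gap: 0.0527
grip_force: 0.0
```

```bash
python3 st.py "(.507,.358,.092)"; python3 - <<'E'
from h import *
T=wristT();np.save("T4.npy",T);im=snapshot("wrist")[:,:,::-1].copy()
sc=snapshot("scene")[130:290,145:305,::-1]
im=cv2.resize(im,None,fx=.75,fy=.75);sc=cv2.resize(sc,(300,300))
c=np.zeros((300,780,3),np.uint8);c[:,:480]=im;c[:,480:]=sc
cv2.imwrite("pics/w4.png",c)
print(proj("wrist",[(.507,.358,.104)],T)*.75)
E
```

```text
14.38 [0.5073 0.3552 0.2354] xaz 164.9 [-0.005 -0.005 -1.   ] [ -6.   38.4 -49.7  91.8  31.4  65.2  11.7] 0.0527 0.0 [ 1.   0.2 -0.4]
(.507,.358,.092) [0.003 0.023 0.956]
[[240.41412956 150.37787995]]
```

View pics/w4.png

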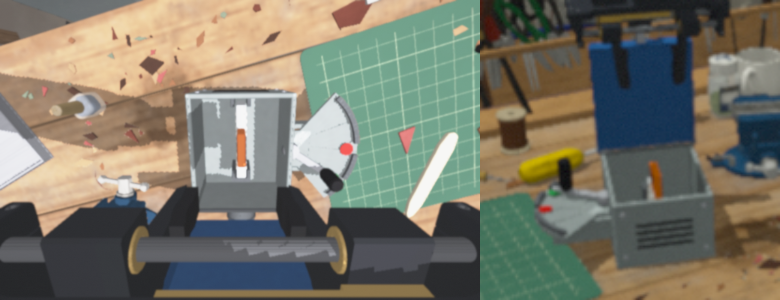

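The flap stands upright, and the orange tab at (241,149) matches the predicted (240,150). I'll descend onto the tab.

Request:
jog_arm:
  fingers: [-0.2,-0.2,-0.2,-0.2,-0.2]
  delta_pos:
    - [0,0.023,0.15]
    - [0,0,0.25]
    - [0,0,0.25]
    - [0,0,0.2]
    - [0,0,0.08]
  spin: [0,0,0,0,0]

```text
time_s: 15.1
tool_pos: [0.5092, 0.3608, 0.0978]
eef_rot: [[-0.966, 0.26, -0.001], [0.26, 0.966, -0.001], [0.001, -0.001, -1.0]]
ft_force: [-0.1, 0.4, 0.1]
finger_gap: 0.0525
grip_force: 0.0
```

Request:
jog_arm:
  fingers: [1,1,1,1,1]
  delta_pos:
    - [0,0,0]
    - [0,0,0]
    - [0,0,0]
    - [0,0,0]
    - [0,0,0]
  spin: [0,0,0,0,0]
  newtons: 25

```text
time_s: 15.72
tool_pos: [0.5096, 0.3606, 0.0997]
eef_rot: [[-0.965, 0.26, 0.0], [0.26, 0.965, -0.001], [-0.001, -0.001, -1.0]]
ft_force: [-1.1, -1.6, 4.6]
finger_gap: 0.0096
grip_force: 24.8
```

```bash
python3 st.py "(.507,.358,.092)"
```

```text
15.72 [0.5096 0.3606 0.0997] xaz 164.9 [ 0.    -0.001 -1.   ] [-10.1  47.6 -43.5  96.   39.7  52.9   5.7] 0.0096 24.8 [-1.1 -1.6  4.6]
(.507,.358,.092) [ 0.013 -0.021  0.052]
```

Request:
jog_arm:
  fingers: [1,1,1,1,1]
  delta_pos:
    - [0,0,-0.08]
    - [0,0,-0.12]
    - [0,0,-0.15]
    - [0,0,-0.15]
    - [0,0,-0.15]
  spin: [0,0,0,0,0]
  newtons: 30

```text
time_s: 16.35
tool_pos: [0.5097, 0.3613, 0.1989]
eef_rot: [[-0.966, 0.26, 0.001], [0.26, 0.966, 0.001], [-0.001, 0.001, -1.0]]
ft_force: [0.1, 0.2, -2.9]
finger_gap: 0.0098
grip_force: 29.8
```

Request:
jog_arm:
  fingers: [1,1,1,1,1]
  delta_pos:
    - [0,0,-0.15]
    - [0,0,-0.15]
    - [0,0,-0.1]
    - [0,0,0]
    - [0,0,0]
  spin: [0,0,0,0,0]

```text
time_s: 16.98
tool_pos: [0.5093, 0.3606, 0.256]
eef_rot: [[-0.966, 0.26, -0.001], [0.26, 0.966, -0.001], [0.001, -0.001, -1.0]]
ft_force: [0.5, 0.4, -2.3]
finger_gap: 0.0096
grip_force: 29.8
```

```bash
python3 st.py "(.428,-.021,.165)"
```

```text
16.98 [0.5093 0.3606 0.256 ] xaz 164.9 [-0.001 -0.001 -1.   ] [ -6.   37.4 -50.3  90.2  30.5  67.1  12.2] 0.0096 29.8 [ 0.5  0.4 -2.3]
(.428,-.021,.165) [-0.14  -2.596  0.609]
```

Request:
jog_arm:
  fingers: [1,1,1,1,1]
  delta_pos:
    - [-0.01,-0.15,0]
    - [-0.01,-0.22,0]
    - [-0.01,-0.22,0]
    - [-0.01,-0.22,0]
    - [-0.01,-0.22,0]
  spin: [0,0,0,0,0]

```text
time_s: 17.6
tool_pos: [0.4758, 0.2085, 0.2559]
eef_rot: [[-0.966, 0.26, -0.002], [0.26, 0.966, -0.001], [0.001, -0.001, -1.0]]
ft_force: [-0.9, 0.0, -2.7]
finger_gap: 0.0098
grip_force: 29.9
```

Request:
jog_arm:
  fingers: [1,1,1,1,1]
  delta_pos:
    - [-0.01,-0.22,0]
    - [-0.01,-0.22,0]
    - [-0.01,-0.22,0]
    - [-0.01,-0.22,0]
    - [-0.01,-0.22,0]
  spin: [0,0,0,0,0]

```text
time_s: 18.23
tool_pos: [0.44, 0.0475, 0.2561]
eef_rot: [[-0.966, 0.26, -0.001], [0.26, 0.966, 0.0], [0.001, -0.0, -1.0]]
ft_force: [-0.0, 0.2, -2.0]
finger_gap: 0.0095
grip_force: 29.9
```

```bash
python3 st.py "(.428,-.021,.165)"
```

```text
18.23 [0.44   0.0475 0.2561] xaz 164.9 [-0.001  0.    -1.   ] [ 37.3  19.3 -57.8 115.7  19.9  55.4  44.4] 0.0095 29.9 [-0.   0.2 -2. ]
(.428,-.021,.165) [-0.042 -0.462  0.608]
```

Request:
jog_arm:
  fingers: [1,1,1,1,1]
  delta_pos:
    - [-0.01,-0.18,0]
    - [-0.02,-0.16,0]
    - [-0.01,-0.12,0]
    - [0,0,0]
    - [0,0,0]
  spin: [0,0,0,0,0]

```text
time_s: 18.85
tool_pos: [0.4286, -0.0187, 0.2566]
eef_rot: [[-0.966, 0.26, -0.0], [0.26, 0.966, 0.001], [0.0, 0.001, -1.0]]
ft_force: [-0.1, -0.0, -2.0]
finger_gap: 0.0105
grip_force: 29.9
```

```bash
python3 st.py "(.428,-.021,.165)"; python3 - <<'E'
from h import *
T=wristT();np.save("T5.npy",T);im=snapshot("wrist")[:,:,::-1].copy()
sc=snapshot("scene")[120:280,140:440,::-1]
im=cv2.resize(im,(480,300));sc=cv2.resize(sc,(480,256))
c=np.zeros((556,480,3),np.uint8);c[:300]=im;c[300:]=sc
cv2.imwrite("pics/w5.png",c)
E
```

```text
18.85 [ 0.4286 -0.0187  0.2566] xaz 165.0 [-0.     0.001 -1.   ] [ 46.8  17.4 -57.8 117.4  18.   54.5  54.5] 0.0105 29.9 [-0.1 -0.  -2. ]
(.428,-.021,.165) [-0.    -0.016  0.611]
```

View pics/w5.png

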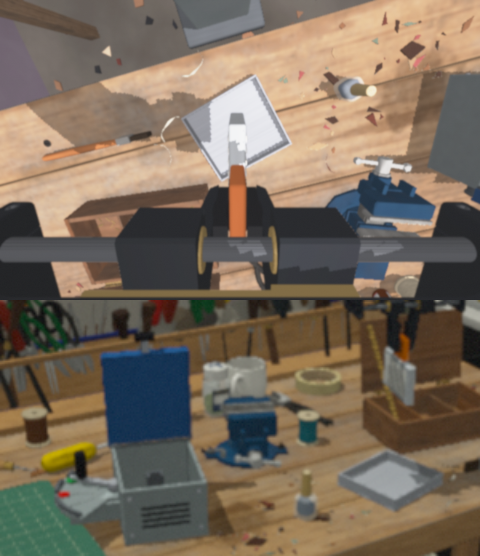

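The plate is held. Tray corners in the wrist tile are (253,75), (291,143), (222,178) and (183,120), and the plate's front end is at about (237,115).

```bash
python3 - <<'E'
from h import *
T=np.load("T5.npy");c=[onz("wrist",(u/.75,v/.75),.022,T) for u,v in((253,75),(291,143),(222,178),(183,120))]
c=np.array(c);print(c.round(3),c.mean(0),[np.linalg.norm(c[i]-c[i-1]).round(3) for i in range(4)])
s=read_state();R=np.array(s["eef_rot"]);p=np.array(s["tool_pos"])
for q in((.048,-.006,.032),(.048,.006,.032),(.048,0,.092),(.02,0,-.004),(-.02,0,-.004)):
    print(q,proj("wrist",[p+R@np.array(q)],T)*.75)
im=cv2.imread("pics/w5.png");cv2.imwrite("pics/w6.png",cv2.resize(im[60:240,150:330],(540,540),interpolation=cv2.INTER_CUBIC))
E
```

```text
[[ 0.355  0.025  0.022]
 [ 0.468  0.058  0.022]
 [ 0.497 -0.063  0.022]
 [ 0.39  -0.094  0.022]] [ 0.42751306 -0.01858375  0.022     ] [np.float64(0.124), np.float64(0.118), np.float64(0.124), np.float64(0.112)]
(0.048, -0.006, 0.032) [[228.71802935 125.6201525 ]]
(0.048, 0.006, 0.032) [[246.55493914 125.5878298 ]]
(0.048, 0, 0.092) [[237.540149   113.15241087]]
(0.02, 0, -0.004) [[237.79887537 186.74737154]]
(-0.02, 0, -0.004) [[237.87629972 246.06727882]]
```

View pics/w6.png

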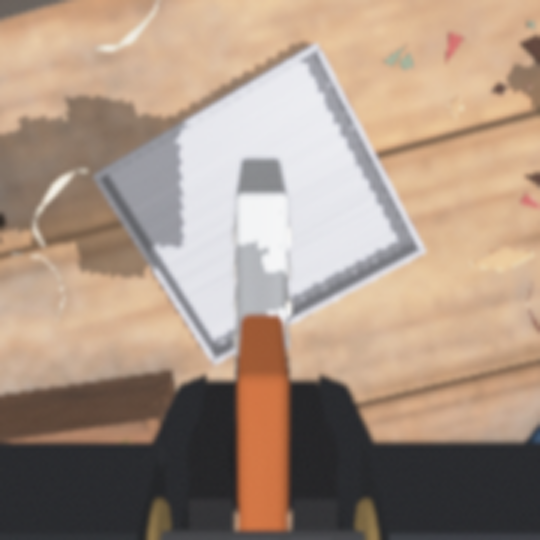

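The plate's edges (rows 124 and 112) match the upright prediction (125.6 and 113), and the tray centre is at (0.4275, −0.0186), right under the TCP. I'll lower it.

Request:
jog_arm:
  fingers: [1,1,1,1,1]
  delta_pos:
    - [0,0,0.1]
    - [0,0,0.15]
    - [0,0,0.15]
    - [0,0,0.12]
    - [0,0,0.08]
  spin: [0,0,0,0,0]

```text
time_s: 19.58
tool_pos: [0.428, -0.019, 0.1653]
eef_rot: [[-0.966, 0.259, -0.002], [0.259, 0.966, 0.001], [0.002, 0.0, -1.0]]
ft_force: [0.6, 0.1, -2.3]
finger_gap: 0.0096
grip_force: 29.9
```

Request:
jog_arm:
  fingers: [1,1,1,1,1]
  delta_pos:
    - [0,0,0]
    - [0,0,0]
    - [0,0,0]
    - [0,0,0]
    - [0,0,0]
  spin: [0,0,0,0,0]

```text
time_s: 20.2
tool_pos: [0.4288, -0.0196, 0.167]
eef_rot: [[-0.965, 0.26, 0.0], [0.26, 0.965, -0.0], [-0.0, -0.0, -1.0]]
ft_force: [-0.9, 0.6, -2.4]
finger_gap: 0.0098
grip_force: 29.9
```

```bash
python3 st.py "(.4275,-.0186,.164)" | tee o; python3 - <<'E'
from rig import *
import numpy as np
s=read_state();p=s["tool_pos"]
if abs(p[2]-.164)<.012 and np.hypot(p[0]-.4275,p[1]+.0186)<.012 and s["grip_force"]>10: print(sign_off())
E
```

```text
20.2 [ 0.4288 -0.0196  0.167 ] xaz 164.9 [ 0. -0. -1.] [ 39.   26.  -50.7 122.3  29.1  44.3  44.5] 0.0098 29.9 [-0.9  0.6 -2.4]
(.4275,-.0186,.164) [0.01  0.004 0.02 ]
the job is handed in; nothing more can be done
None
```

I handed the job in at about 20 s with the lever tip on green, the flap left upright and the plate held upright about 5 cm above the tray rim, centred within a few mm; no verdict came back.

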